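# Unstack the finishing kit into its nests

### The job

The finishing kit came back in two piles. Take the piles apart from the top down and put each of the five pieces flat into the grey nest whose pocket is cut to its shape and size, the same way up as it lies now; never tip a piece over.

Things in the scene. Friction and masses are not known exactly. Their poses are not given: they have to be found in the camera images.
- carton: Small white and green square carton, 62 x 62 x 58 mm high, upright; bottom of one pile (it is the carton in front, under the abrasive block; a similar one stands far back and is scenery). Origin: centre of its underside; z up. x and y run square to its sides.
- abrasive: Dark grey oblong abrasive block, 34 (x) x 68 (y) x 24 mm high, lying on top of the carton; middle of the tall pile. Origin: centre of its underside; z up. y runs along its length.
- weight: Brass-coloured round test weight, body 40 mm across and 24 mm high with a knob 18 mm across on top, 36 mm high in all, 0.26 kg nominal; stands on the abrasive block, top of the tall pile. Origin: centre of its underside; z up.
- rubber: Light grey oblong rubber block, 30 (x) x 50 (y) x 18 mm high, lying on the bench; bottom of the low pile. Origin: centre of its underside; z up. y runs along its length.
- bar: Brown wooden bar with a groove along its upper face, so that it looks like two thin strips side by side (one rigid piece), 15 (x) x 72 (y) x 12 mm high, lying crosswise on the rubber block; top of the low pile. Origin: centre of its underside; z up. y runs along its length.
- nest_carton: Nest for the carton: grey plate 88 x 88 x 10 mm high, fixed to the bench, with a square pocket 74 x 74 mm, 4 mm deep, black floor 6 mm above the bench. Origin: centre of the plate's underside, straight below the middle of the pocket; z up; x and y along its sides.
- nest_abrasive: Nest for the abrasive block: grey plate 60 x 94 x 10 mm high, fixed to the bench, with a long oblong pocket 46 (x) x 80 (y) mm, 4 mm deep, black floor 6 mm above the bench. Origin: centre of the plate's underside, straight below the middle of the pocket; z up; y runs along the pocket's length.
- nest_weight: Nest for the test weight: grey plate 66 x 66 x 10 mm high, fixed to the bench, with a round pocket 52 mm in diameter, 4 mm deep, black floor 6 mm above the bench. Origin: centre of the plate's underside, straight below the middle of the pocket; z up; x and y along its sides.
- nest_rubber: Nest for the rubber block: grey plate 56 x 76 x 10 mm high, fixed to the bench, with a short oblong pocket 42 (x) x 62 (y) mm, 4 mm deep, black floor 6 mm above the bench. Origin: centre of the plate's underside, straight below the middle of the pocket; z up; y runs along the pocket's length.
- nest_bar: Nest for the grooved wooden bar: grey plate 41 x 98 x 10 mm high, fixed to the bench, with a narrow, long pocket 27 (x) x 84 (y) mm, 4 mm deep, black floor 6 mm above the bench. Origin: centre of the plate's underside, straight below the middle of the pocket; z up; y runs along the pocket's length.
Things that resemble listed ones, but are neither listed nor needed, are in the scene too. Leave any black, green or purple look-alike of the weight alone.

How it is judged:
By the outcome, as a careful person would: the job done as asked, in the order asked, and still so for the second after the job is handed in, with the robot touching nothing.
It also fails if it takes over 112 s, if anything falls off the work surface, if the arm or the gripper's body presses on something with over 40 N, if the wrist force passes 120 N, or if a joint passes its speed limit or range.

### The arm

A 6-joint arm with a two-finger parallel gripper is mounted at the origin on a cart in front of the work surface, level with it; the furniture and walls round the work are solid. World frame = base frame: x ahead of the robot, y to its left, z up, the work surface at z = 0. Lengths are in mm, angles in degrees, forces in N, time in s.
With the tool pointing down it reaches from about 300 to 850 mm from the base axis. Payload 4.2 kg.
Tool frame: the origin (TCP) lies at the very end of the fingers, on their centre line; the grasp point (between the pads) lies 19 mm behind it (env.grasp_offset is the distance from the TCP to the grasp point, in mm); z points along the fingers, y is the line along which they close (so a half turn about z gives the same grasp; the last joint's range is limited). The gripper opens to 91 mm and grips with 3 to 60 N. Pads are 32 mm wide; open, the fingers measure 118 mm over their backs; the gripper's body (76 mm by 178 mm) begins 60 mm behind the grasp point.
Start: joints at [68.01, 18.312, 89.639, -0, 72.044, -1.146], TCP at [204.604, 537.383, 213.976] pointing down, gripper open.
Joint ranges: [-177.97, 177.97], [-48.28, 115.42], [12.27, 149.76], [-77.06, 257.06], [2.81, 150.46], [-146.56, 146.56]. Speed limits (degrees/s): [147.25, 147.25, 180, 180, 180, 180].

### API

Orientations are given as [roll, pitch, yaw] about the fixed x, y, z axes, in that order (R = Rz(yaw) Ry(pitch) Rx(roll)).
In Python, from workcell import env, eyes gives the robot as it stands.
- The arm moves only by the tool send_rows, never from a script. Its arguments are lists of equal length, an entry for each row: "grip": the opening, from -1 (shut) to 1 (fully open), so that 0 is half open; "xyz": the shift along the world's x, y, z in m, a list of three; "yaw": the turn about the world's z in degrees. A call has 1 to 8 rows; each row is the pose to reach, as a shift and turn from the pose commanded when the call began; what a row does not reach only later rows make up. A row lasts 1/12 s, in which the tool goes at most 41.7 mm and 7.16 degrees, less where a joint would pass 70% of its speed; a pose out of reach is approached as far as the arm can. A call with a gripper value outside its range is refused whole. The fingers move at their own pace and stop on an object; "grip_force" is the grip in N (left out, the last holds). Time passes only in rows, so rows that repeat a pose let the fingers close. It gives the time, the measured TCP pose, the force, the opening and the grip force at its end, in the units of the state.
- env.state(): the state, without advancing time (a new reading comes with each control period).
- eyes.grab_frame(name): name is "scene" or "top" or "wrist"; returns a dict with "frame" (420x560x3 uint8, red, green, blue), "fx", "fy", "cx", "cy" (pixels), "D" ([k1, k2, p1, p2, k3] as OpenCV has them; the pictures are not rectified), "pose" (4x4, takes a point from camera to world coordinates). Camera axes: x right, y down, z forward; pixel columns grow to the right and rows downward; lengths in mm; the calibration is good to about 2 mm. A picture is of the moment at which its call begins. There is no depth.
- env.job_done(): hands the job in; it is judged then, once.
The state is a dict: "time_s": time; "qpos": joint angles; "qvel": joint speeds; "effort": joint torques, N m; "ee_pos": TCP position; "ee_rot": TCP orientation; "force": force on the tool from outside, world axes, zero at the start; "torque": the same for the moment, N m; "gripper_width": finger opening in mm; "gripper_force": force on a finger pad.
Only numpy, scipy, OpenCV 4.12 (cv2) and the standard library are available. Lean on these libraries where they do the work, as an engineer would, in place of code of your own. Each camera call takes 0.05 s, during which the arm holds its last target. There are 200 camera calls.

## Working session

There is one attempt and no reset: what is moved stays moved. The work goes in short steps, Python scripts to look and compute and a tool call to move; the robot and the scene stay as the last step left them, time stands still between calls to the robot, and variables do not carry over. Pictures are saved under pics/ and viewed, at most 16 in all, crops included, and the job is handed in when it is done.

Besides the shell and the picture viewer there is one more tool, called as name([rows], argument=value, ...), one row to a line, values as JSON. send_rows: Moves the arm, as the interface text tells. Its arguments: {"type":"object","properties":{"grip":{"type":"array"},"xyz":{"type":"array"},"yaw":{"type":"array"},"grip_force":{"type":"number"}},"required":["grip","xyz","yaw"]}

```bash
mkdir -p pics; cat > h.py <<'E'
import numpy as np, cv2, pickle
from workcell import env, eyes
def grab(n, f):
    d=eyes.grab_frame(n); cv2.imwrite(f'pics/{f}.png', d['frame'][:,:,::-1]); pickle.dump(d,open(f'pics/{f}.pkl','wb')); return d
def load(f): return pickle.load(open(f'pics/{f}.pkl','rb'))
def K(d): return np.array([[d['fx'],0,d['cx']],[0,d['fy'],d['cy']],[0,0,1.]])
def w(d,uv,z):
    p=cv2.undistortPoints(np.array(uv,float).reshape(-1,1,2),K(d),np.array(d['D'],float)).reshape(-1,2)
    r=np.c_[p,np.ones(len(p))]@d['pose'][:3,:3].T; o=d['pose'][:3,3]
    return o+r*((z-o[2])/r[:,2])[:,None]
def px(d,P):
    T=np.linalg.inv(d['pose']); r,_=cv2.Rodrigues(T[:3,:3])
    return cv2.projectPoints(np.array(P,float).reshape(-1,1,3),r,T[:3,3],K(d),np.array(d['D'],float))[0].reshape(-1,2)
E
python3 - <<'E'
from h import *
for n in('top','scene'):
    d=grab(n,n+'0'); print(n,d['pose'].round(2).tolist(),d['fx'])
print(env.state())
E
```

```text
top [[-0.03, -0.99, 0.17, 330.26], [-1.0, 0.03, 0.01, -34.6], [-0.02, -0.17, -0.99, 1087.33], [0.0, 0.0, 0.0, 1.0]] 426.97837336847783
scene [[0.65, -0.37, 0.67, -169.64], [-0.76, -0.32, 0.57, -632.68], [0.01, -0.87, -0.49, 575.7], [0.0, 0.0, 0.0, 1.0]] 489.30080089108725
{'time_s': 0.1, 'qpos': array([ 6.80133135e+01,  1.83481470e+01,  8.96992930e+01,  1.62896206e-03,
        7.20438150e+01, -1.14834196e+00]), 'qvel': array([ 0.01410398, -0.10448842, -0.20785118,  0.04725228,  0.03283372,
        0.04264971]), 'effort': array([-2.53257826e-05, -4.13335741e+01, -2.32513368e+01,  7.27229216e-02,
        4.21804469e-02, -3.92898744e-05]), 'ee_pos': array([204.39129596, 536.96563187, 213.20349361]), 'ee_rot': array([-1.79908794e+02, -3.37734975e-03,  1.59161149e+02]), 'force': array([-0.29121568, -0.071582  , -0.02423537]), 'torque': array([-0.00789372, -0.02770881,  0.01608006]), 'gripper_force': 0.0, 'gripper_width': 91.34523146640932}
```

View pics/top0.png

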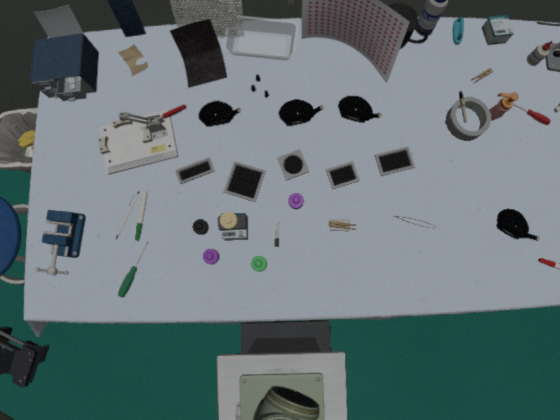

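View pics/scene0.png

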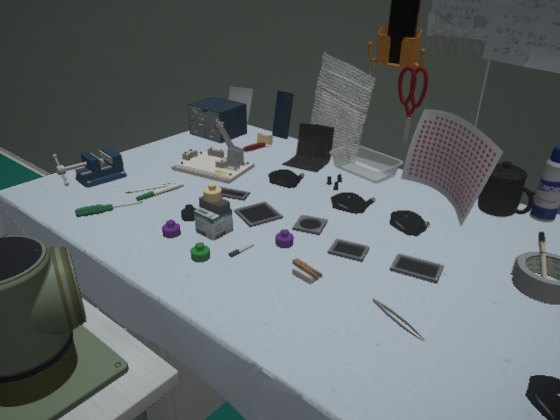

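Top view: the tall pile is at about (232,225) and the low pile at (342,225). The nests, left to right, are at (195,170), (245,181), (293,164), (342,175) and (395,161). The weight look-alikes (black at 200,227, purple at 211,256 and 296,201, green at 259,264) stand apart from the piles. I'll enlarge to confirm.

```bash
python3 - <<'E'
from h import *
t=cv2.imread('pics/top0.png'); s=cv2.imread('pics/scene0.png')
a=cv2.resize(t[140:280,165:425],(800,431),interpolation=cv2.INTER_CUBIC)
cv2.imwrite('pics/c1.png',a)
b=cv2.resize(s[170:270,150:250],(400,400),interpolation=cv2.INTER_CUBIC)
c=cv2.resize(s[240:300,270:340],(400,343),interpolation=cv2.INTER_CUBIC)
c=cv2.copyMakeBorder(c,0,57,0,0,cv2.BORDER_CONSTANT)
cv2.imwrite('pics/c2.png',np.hstack([b,c]))
d=load('top0')
g=cv2.cvtColor(t,cv2.COLOR_BGR2GRAY)
# nest pockets: dark blobs
m=(g<60).astype(np.uint8)
for n,(u,v) in dict(bar=(195,170),carton=(245,181),weight=(293,164),rubber=(342,175),abr=(395,161)).items():
    nl,L,S,C=cv2.connectedComponentsWithStats(m); k=L[v,u]
    ys,xs=np.where(L==k); P=w(d,np.c_[xs,ys],8)[:,:2].astype(np.float32)
    (cx,cy),(ww,hh),an=cv2.minAreaRect(P); print(n,len(xs),P.mean(0),(cx,cy),(ww,hh),an, 'longaxis deg', an if ww>hh else an+90)
print(w(d,[(229,220),(342,225),(233,226)],60)[:,:2])
E
```

```text
bar 267 [625.72327 216.273  ] (625.8693237304688, 216.18621826171875) (24.580127716064453, 80.29476165771484) 18.6936092376709 longaxis deg 108.6936092376709
carton 728 [592.00543   84.439255] (592.444091796875, 84.67823028564453) (71.11649322509766, 71.29512023925781) 70.94210052490234 longaxis deg 160.94210052490234
weight 263 [632.9857  -43.16062] (632.45166015625, -42.524696350097656) (44.50818634033203, 46.0457763671875) 88.13941955566406 longaxis deg 178.13941955566406
rubber 322 [ 601.21106 -171.22678] (601.3484497070312, -171.25851440429688) (38.61573791503906, 58.41199493408203) 17.023218154907227 longaxis deg 107.02321815490723
abr 453 [ 635.31744 -311.18594] (635.3236083984375, -311.25390625) (43.122718811035156, 76.50740051269531) 12.895496368408203 longaxis deg 102.8954963684082
[[ 483.02294029  117.09826624]
 [ 462.48241082 -157.57161097]
 [ 467.96589409  107.38442714]]
```

View pics/c1.png

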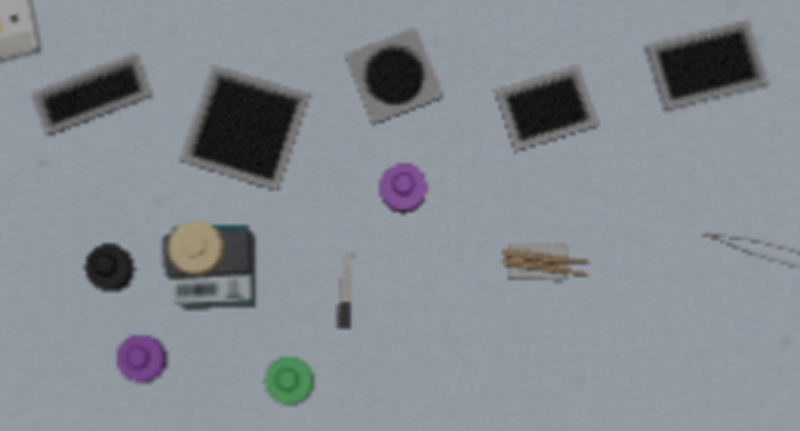

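View pics/c2.png

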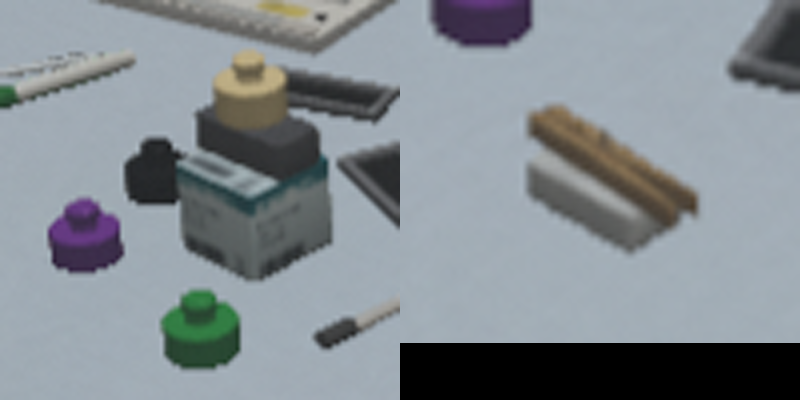

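Crop: the tan weight at top-crop (195,247) tops the tall pile on the grey abrasive and white/green carton. It fits the description because it is brass and stacked, while the black, purple and green ones stand on the bench. The brown bar at (545,262) lies on the light grey rubber block. Pocket sizes identify the nests, left to right: bar, carton, weight, rubber, abrasive. Moving above the tall pile for a close look.

send_rows([
  [0.015,-0.025,0.03],
  [0.03,-0.05,0.06],
  [0.05,-0.08,0.08],
  [0.07,-0.11,0.08],
  [0.09,-0.14,0.08],
  [0.11,-0.17,0.08],
  [0.13,-0.2,0.08],
  [0.15,-0.23,0.08],
], grip=[1,1,1,1,1,1,1,1], yaw=[-5,-10,-15,-20,-25,-30,-35,-40])

```text
time_s: 0.77
ee_pos: [355.0, 305.7, 293.7]
ee_rot: [-180.0, 0.0, 118.9]
force: [0.6, -0.1, -1.0]
gripper_width: 91.2
gripper_force: 0.0
```

send_rows([
  [0.02,-0.03,0],
  [0.04,-0.06,0],
  [0.06,-0.09,0],
  [0.08,-0.12,0],
  [0.09,-0.15,0],
  [0.1,-0.17,0],
  [0.11,-0.19,0],
  [0.11,-0.19,0],
], grip=[1,1,1,1,1,1,1,1], yaw=[-5,-10,-15,-20,-25,-29,-29,-29])

```text
time_s: 1.43
ee_pos: [465.8, 114.3, 293.4]
ee_rot: [-180.0, 0.1, 89.9]
force: [0.0, 0.5, -0.8]
gripper_width: 91.4
gripper_force: 0.0
```

```bash
python3 - <<'E'
from h import *
s=env.state(); print(s['time_s'],s['ee_pos'].round(1),s['ee_rot'].round(1))
d=grab('wrist','w1'); print(d['pose'].round(2).tolist(),d['fx'])
E
```

```text
1.4333 [465.8 114.3 293.4] [-1.80e+02  1.00e-01  8.99e+01]
[[1.0, -0.0, -0.0, 465.78], [-0.0, -0.96, -0.29, 196.04], [0.0, 0.29, -0.96, 463.05], [0.0, 0.0, 0.0, 1.0]] 316.6557970989714
```

View pics/w1.png

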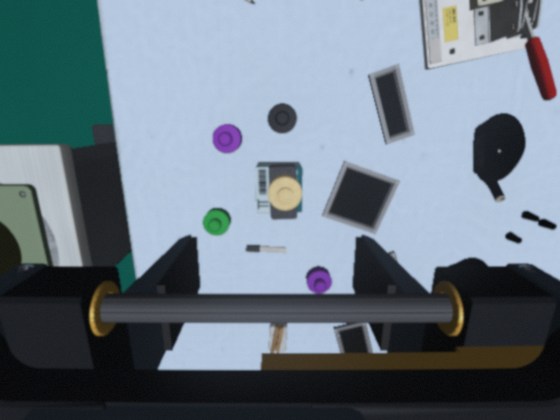

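The wrist view shows the tall pile at (280,192), with the brass weight's disc at (285,193). The black look-alike is at (282,118) and the carton nest at (361,197).

```bash
python3 - <<'E'
from h import *
for f,r in(('w1',(260,170,310,215)),('top0',(218,210,240,232))):
    d=load(f); h=d['frame'].astype(int); R,G,B=h[...,0],h[...,1],h[...,2]
    m=(R-B>35)&(R>110); q=np.zeros_like(m); q[r[1]:r[3],r[0]:r[2]]=1; m&=q
    ys,xs=np.where(m); (c,rad)=cv2.minEnclosingCircle(np.c_[xs,ys].astype(np.float32))
    print(f,len(xs),c,rad,w(d,[c],106)[0],w(d,[c],94)[0], 'r', rad/d['fx']*abs(d['pose'][2,3]-106))
E
```

```text
w1 868 (284.5, 192.8000030517578) 16.866928100585938 [475.6960772  113.56624605 106.        ] [476.02935294 110.79436146  94.        ] r 19.01871183548963
top0 199 (228.19564819335938, 219.7608642578125) 8.11931037902832 [476.80198292 112.19260258 106.        ] [478.5939458  113.98767475  94.        ] r 18.660783223717456
```

send_rows([
  [0.01,-0.001,-0.03],
  [0.01,-0.001,-0.06],
  [0.01,-0.001,-0.09],
  [0.01,-0.001,-0.12],
  [0.01,-0.001,-0.15],
  [0.01,-0.001,-0.18],
  [0.01,-0.001,-0.2],
  [0.01,-0.001,-0.205],
], grip=[1,1,1,1,1,1,1,1], yaw=[0,0,0,0,0,0,0,0])

```text
time_s: 2.15
ee_pos: [471.4, 116.8, 85.6]
ee_rot: [-179.6, 0.1, 90.2]
force: [-0.2, 0.2, -0.4]
gripper_width: 91.2
gripper_force: 0.0
```

send_rows([
  [0,0,0],
  [0,0,0],
  [0,0,0],
  [0,0,0],
  [0,0,0],
  [0,0,0],
  [0,0,0],
  [0,0,0],
], grip=[0.1,-0.1,-0.2,-0.2,-0.3,-0.3,-0.3,-0.3], yaw=[0,0,0,0,0,0,0,0], grip_force=15)

```text
time_s: 2.82
ee_pos: [475.0, 116.4, 89.3]
ee_rot: [179.9, -0.0, 90.2]
force: [2.3, -0.1, 2.0]
gripper_width: 40.8
gripper_force: 1.1
```

send_rows([
  [0,0,0],
  [0,0,0],
  [0,0,0.01],
  [0,0,0.03],
  [0,0,0.055],
  [0,0,0.08],
  [0,0,0.1],
  [0,0,0.11],
], grip=[-1,-1,-1,-1,-1,-1,-1,-1], yaw=[0,0,0,0,0,0,0,0], grip_force=25)

```text
time_s: 3.48
ee_pos: [475.2, 116.5, 201.0]
ee_rot: [179.8, -0.0, 90.2]
force: [0.5, 0.4, -2.5]
gripper_width: 37.7
gripper_force: 25.0
```

send_rows([
  [0.02,-0.02,0],
  [0.04,-0.045,0],
  [0.065,-0.07,0],
  [0.09,-0.095,0],
  [0.115,-0.12,0],
  [0.14,-0.14,0],
  [0.155,-0.155,0],
  [0.155,-0.155,0],
], grip=[-1,-1,-1,-1,-1,-1,-1,-1], yaw=[0,0,0,0,0,0,0,0])

```text
time_s: 4.15
ee_pos: [631.8, -42.0, 196.6]
ee_rot: [-179.9, 0.1, 90.0]
force: [0.2, -0.9, -2.5]
gripper_width: 38.0
gripper_force: 25.0
```

```bash
python3 - <<'E'
from h import *
s=env.state(); print(s['time_s'],s['ee_pos'].round(1),s['ee_rot'].round(1),s['gripper_width'],s['gripper_force'])
grab('wrist','w2');grab('top','top2')
a=cv2.resize(cv2.imread('pics/w2.png'),(400,300));b=cv2.resize(cv2.imread('pics/top2.png')[140:275,160:430],(800,400),interpolation=cv2.INTER_CUBIC)
b=cv2.resize(b,(800,400)); o=np.zeros((600,800,3),np.uint8); o[:300,:400]=a; o[:300,400:]=cv2.resize(cv2.imread('pics/w2.png')[100:310,140:420],(400,300)); o[300:]=cv2.resize(cv2.imread('pics/top2.png')[150:260,160:430],(800,300),interpolation=cv2.INTER_CUBIC)
cv2.imwrite('pics/m2.png',o)
E
```

```text
4.15 [631.8 -42.  196.6] [-1.799e+02  1.000e-01  9.000e+01] 38.00638258487909 24.99933619197691
```

View pics/m2.png

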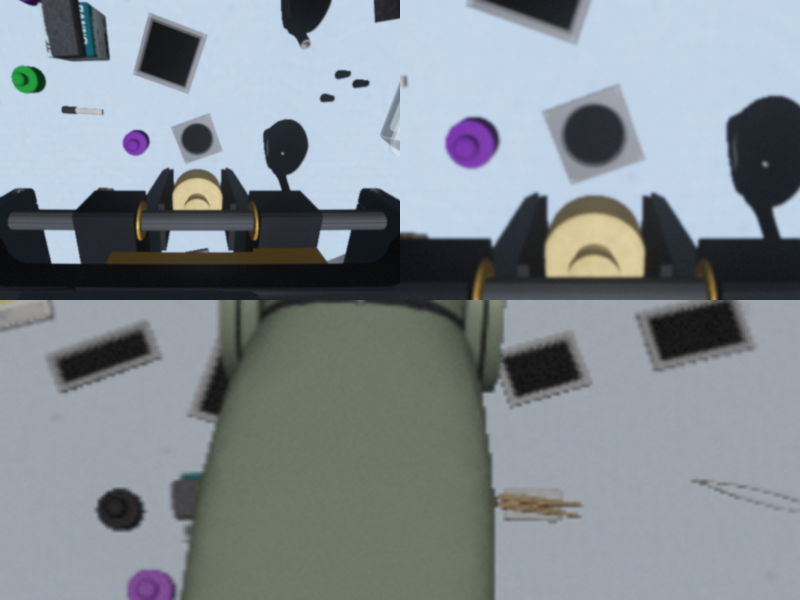

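The crop shows the weight gripped upright between the pads and its round nest just ahead of it. I'll fit both centres.

```bash
python3 - <<'E'
from h import *
d=load('w2'); h=d['frame'].astype(int); R,G,B=h[...,0],h[...,1],h[...,2]
m=((R-B>30)&(R>90)); m[:230]=0;m[310:]=0;m[:,:235]=0;m[:,320:]=0
top=[];
ys,xs=np.where(m); print(xs.min(),xs.max(),ys.min(),ys.max())
for y in range(ys.min(),ys.min()+50,3):
    r=xs[ys==y]; print(y,r.min(),r.max(),R[y,(r.min()+r.max())//2],end=' | ')
print()
n=(R<70); nl,L,S,C=cv2.connectedComponentsWithStats(n.astype(np.uint8)); k=L[193,275]; print(S[k],C[k])
ys,xs=np.where(L==k); c,rad=cv2.minEnclosingCircle(np.c_[xs,ys].astype(np.float32)); print(c,rad)
cen=w(d,[c],6)[0]; print('floor',cen, rad/d['fx']*447)
# plate corners by grey
g=cv2.cvtColor(d['frame'],cv2.COLOR_RGB2GRAY); print(g[193,235:320:3])
pl=(g<185)&(g>60)|(L==k); pl[:150]=0;pl[230:]=0;pl[:,:238]=0;pl[:,315:]=0
nl,L2,S2,_=cv2.connectedComponentsWithStats(pl.astype(np.uint8)); k2=L2[193,275]; ys,xs=np.where(L2==k2)
P=w(d,np.c_[xs,ys],10)[:,:2].astype(np.float32); print('plate',cv2.minAreaRect(P))
E
```

```text
241 311 247 293
247 275 278 105 | 250 261 289 198 | 253 255 296 217 | 256 251 300 221 | 259 248 304 221 | 262 246 306 219 | 265 244 307 215 | 268 242 309 218 | 271 241 310 153 | 274 241 311 114 | 277 241 311 117 | 280 241 311 211 | 283 241 310 214 | 286 242 310 214 | 289 242 310 217 | 292 242 310 205 | Traceback (most recent call last):
  File "<stdin>", line 7, in <module>
    return umr_minimum(a, axis, None, out, keepdims, initial, where)
ValueError: zero-size array to reduction operation minimum which has no identity
```

```bash
python3 - <<'E'
from h import *
d=load('w2')
for dy in(-8,-4,0,4): 
  for z in (213.6,): 
    a=np.linspace(0,2*np.pi,361); p=px(d,np.c_[631.8+20*np.cos(a),-42+dy+20*np.sin(a),0*a+z]); print(dy,p.min(0),p.max(0))
fr=d['frame'].astype(int);R=fr[...,0]; print(R[225:252,276])
n=(R<70); nl,L,S,C=cv2.connectedComponentsWithStats(n.astype(np.uint8)); k=L[193,275]; print(S[k],C[k])
ys,xs=np.where(L==k); c,rad=cv2.minEnclosingCircle(np.c_[xs,ys].astype(np.float32)); print(c,rad)
cen=w(d,[c],6)[0]; print('floor',cen, rad/d['fx']*447)
g=cv2.cvtColor(d['frame'],cv2.COLOR_RGB2GRAY); print(g[193,235:320:3])
pl=(g<185); pl[:150]=0;pl[230:]=0;pl[:,:238]=0;pl[:,315:]=0
nl,L2,S2,_=cv2.connectedComponentsWithStats(pl.astype(np.uint8)); k2=L2[193,275]; ys,xs=np.where(L2==k2)
P=w(d,np.c_[xs,ys],10)[:,:2].astype(np.float32); print('plate',cv2.minAreaRect(P))
E
```

```text
-8 [239.16993967 257.06507713] [312.77889911 322.29536438]
-4 [238.91520282 250.0246376 ] [313.03261235 316.17201048]
0 [238.65757897 242.88352655] [313.2891967  309.96388987]
4 [238.39703422 235.64001064] [313.54868571 303.66952928]
[188 191 194 192 191 193 193 191 193 190 183 158 121 100 100 100 101 101
 101 100 101 101 105 127 165 200 212]
[ 255  174   41   41 1312] [275.23094512 193.74771341]
(275.19390869140625, 193.78663635253906) 20.52739906311035
floor [630.79393202 -44.46778441   6.        ] 28.977038997149414
[210 210 208 198 152 150 115  49  44  44  44  43  43  44  46  44  45  47
  47  44  59 126 157 169 203 209 208 210 210]
plate ((631.0213012695312, -44.45276641845703), (65.45370483398438, 66.66584777832031), 19.910354614257812)
```

send_rows([
  [0.001,-0.002,-0.02],
  [0.001,-0.002,-0.05],
  [0.001,-0.002,-0.085],
  [0.001,-0.002,-0.12],
  [0.001,-0.002,-0.145],
  [0.001,-0.002,-0.16],
  [0.001,-0.002,-0.17],
  [0.001,-0.002,-0.17],
], grip=[-1,-1,-1,-1,-1,-1,-1,-1], yaw=[0,0,0,0,0,0,0,0])

```text
time_s: 4.92
ee_pos: [628.0, -39.6, 26.6]
ee_rot: [-179.7, -0.0, 90.2]
force: [0.8, 0.1, -2.0]
gripper_width: 37.4
gripper_force: 25.0
```

send_rows([
  [0,0,-0.003],
  [0,0,-0.006],
  [0,0,-0.009],
  [0,0,-0.011],
  [0,0,-0.013],
  [0,0,-0.015],
  [0,0,-0.015],
  [0,0,-0.015],
], grip=[-1,-1,-1,-1,-1,-1,-1,-1], yaw=[0,0,0,0,0,0,0,0])

```text
time_s: 5.58
ee_pos: [630.6, -40.7, 13.9]
ee_rot: [180.0, -0.0, 90.2]
force: [0.2, -0.6, -2.5]
gripper_width: 37.5
gripper_force: 25.0
```

send_rows([
  [0,0,-0.001],
  [0,0,-0.001],
  [0,0,-0.001],
  [0,0,0],
  [0,0,0.01],
  [0,0,0.03],
  [0,0,0.06],
  [0,0,0.09],
], grip=[-0.1,0,0.1,0.1,0.1,0.1,0.1,0.1], yaw=[0,0,0,0,0,0,0,0])

```text
time_s: 6.25
ee_pos: [630.1, -40.6, 105.2]
ee_rot: [-179.9, -0.0, 90.2]
force: [0.8, 0.5, 0.5]
gripper_width: 50.6
gripper_force: 0.0
```

send_rows([
  [0,0.01,0.04],
  [-0.02,0.03,0.08],
  [-0.04,0.05,0.12],
  [-0.065,0.07,0.15],
  [-0.09,0.095,0.17],
  [-0.115,0.12,0.18],
  [-0.14,0.14,0.18],
  [-0.155,0.14,0.18],
], grip=[0.1,0.1,0.5,1,1,1,1,1], yaw=[0,0,0,0,0,0,0,0])

```text
time_s: 6.92
ee_pos: [473.0, 102.8, 287.0]
ee_rot: [179.8, -0.2, 90.4]
force: [-0.5, -0.1, -0.0]
gripper_width: 87.4
gripper_force: 0.0
```

```bash
python3 - <<'E'
from h import *
s=env.state(); print(s['time_s'],s['ee_pos'].round(1),s['ee_rot'].round(1),s['gripper_width'],s['gripper_force'])
grab('wrist','w3')
cv2.imwrite('pics/m3.png',cv2.resize(cv2.imread('pics/w3.png')[130:330,120:420],(800,533),interpolation=cv2.INTER_CUBIC))
E
```

```text
6.9167 [473.  102.8 287. ] [179.8  -0.2  90.4] 87.38365257636208 0.0
```

View pics/m3.png

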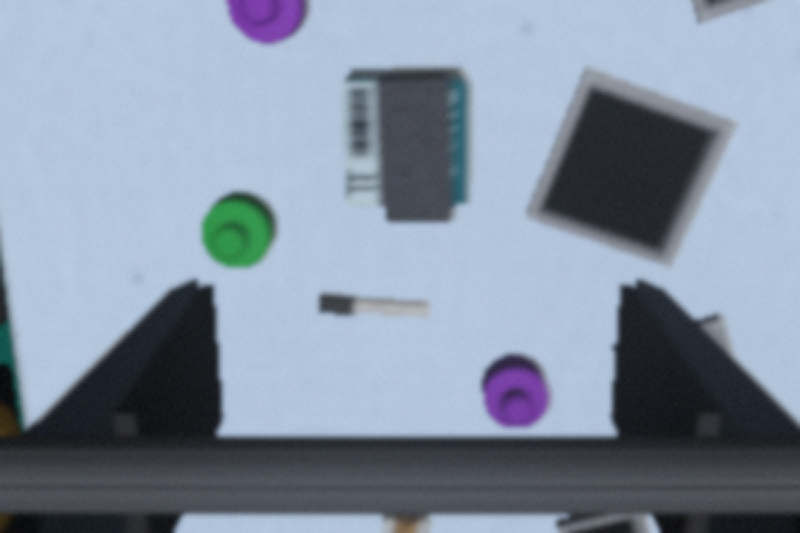

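The crop shows the abrasive on the carton: its top face runs about (382,79)–(452,220), with the carton's sides at x≈345 and x≈467. The weight is gone from the pile.

```bash
python3 - <<'E'
from h import *
d=load('w3')
f=lambda L:np.array(L)/2.667+[120,130]
A=w(d,f([(382,79),(449,79),(455,220),(386,220)]),82)[:,:2]; print(A.round(1),A.mean(0))
Cc=w(d,f([(346,82),(468,78),(467,205),(346,203)]),58)[:,:2]; print(Cc.round(1),Cc.mean(0))
for P in(A,Cc):
  e=[P[1]-P[0],P[2]-P[1],P[3]-P[2],P[0]-P[3]]; print([ (round(float(np.hypot(*x)),1),round(float(np.degrees(np.arctan2(x[1],x[0]))),1)) for x in e])
E
```

```text
[[458.5 139. ]
 [488.1 139.2]
 [492.   74.4]
 [460.1  74.2]] [474.68300172 106.72336946]
[[440.8 134.7]
 [498.1 136.9]
 [499.   75.1]
 [439.8  75.8]] [469.41873165 105.61888518]
[(29.6, 0.3), (64.9, -86.6), (31.9, -179.7), (64.8, 91.4)]
[(57.3, 2.2), (61.8, -89.1), (59.2, 179.3), (58.9, 89.0)]
```

send_rows([
  [0,0.007,-0.02],
  [0,0.007,-0.05],
  [0,0.007,-0.085],
  [0,0.007,-0.12],
  [0,0.007,-0.155],
  [0,0.007,-0.185],
  [0,0.007,-0.205],
  [0,0.007,-0.212],
], grip=[1,1,1,1,1,1,1,1], yaw=[1,1,1,1,1,1,1,1])

```text
time_s: 7.63
ee_pos: [473.9, 105.7, 69.5]
ee_rot: [-179.7, 0.1, 91.1]
force: [-0.2, -0.4, -0.9]
gripper_width: 91.2
gripper_force: 0.0
```

send_rows([
  [0,0,-0.003],
  [0,0,-0.006],
  [0,0,-0.007],
  [0,0,-0.007],
  [0,0,-0.007],
  [0,0,-0.007],
  [0,0,-0.007],
  [0,0,-0.007],
], grip=[0.5,0,-0.2,-0.4,-0.6,-1,-1,-1], yaw=[0,0,0,0,0,0,0,0], grip_force=12)

```text
time_s: 8.3
ee_pos: [475.8, 106.4, 65.3]
ee_rot: [180.0, -0.0, 91.2]
force: [0.0, -0.6, 0.6]
gripper_width: 40.5
gripper_force: 0.0
```

send_rows([
  [0,0,0],
  [0,0,0],
  [0,0,0],
  [0,0,0.008],
  [0,0,0.025],
  [0,0,0.05],
  [0,0,0.08],
  [0,0,0.11],
], grip=[-1,-1,-1,-1,-1,-1,-1,-1], yaw=[0,0,0,0,0,0,0,0], grip_force=25)

```text
time_s: 8.97
ee_pos: [475.0, 106.3, 176.2]
ee_rot: [-179.9, 0.0, 91.2]
force: [0.8, -0.5, -1.2]
gripper_width: 34.0
gripper_force: 25.0
```

send_rows([
  [0.01,-0.02,0.02],
  [0.02,-0.05,0.025],
  [0.03,-0.08,0.025],
  [0.04,-0.11,0.025],
  [0.05,-0.14,0.025],
  [0.06,-0.17,0.025],
  [0.07,-0.2,0.025],
  [0.08,-0.23,0.025],
], grip=[-1,-1,-1,-1,-1,-1,-1,-1], yaw=[1,2,3,4,5,6,7,8])

```text
time_s: 9.63
ee_pos: [555.7, -125.2, 200.4]
ee_rot: [180.0, -0.0, 99.2]
force: [0.4, 0.2, 0.0]
gripper_width: 33.9
gripper_force: 25.0
```

send_rows([
  [0.01,-0.03,0],
  [0.025,-0.06,0],
  [0.04,-0.09,0],
  [0.055,-0.12,0],
  [0.065,-0.15,0],
  [0.075,-0.175,0],
  [0.078,-0.187,0],
  [0.078,-0.187,0],
], grip=[-1,-1,-1,-1,-1,-1,-1,-1], yaw=[1,2,3,3,3,3,3,3])

```text
time_s: 10.3
ee_pos: [633.6, -313.1, 199.1]
ee_rot: [-180.0, 0.0, 102.0]
force: [-0.5, 0.6, -0.7]
gripper_width: 33.7
gripper_force: 25.0
```

```bash
python3 - <<'E'
from h import *
s=env.state(); print(s['time_s'],s['ee_pos'].round(1),s['ee_rot'].round(1),s['gripper_width'],s['gripper_force'])
grab('wrist','w4')
cv2.imwrite('pics/m4.png',cv2.resize(cv2.imread('pics/w4.png')[100:320,140:420],(763,600),interpolation=cv2.INTER_CUBIC))
E
```

```text
10.3 [ 633.6 -313.1  199.1] [-180.    0.  102.] 33.6816212391035 24.99961495399475
```

View pics/m4.png

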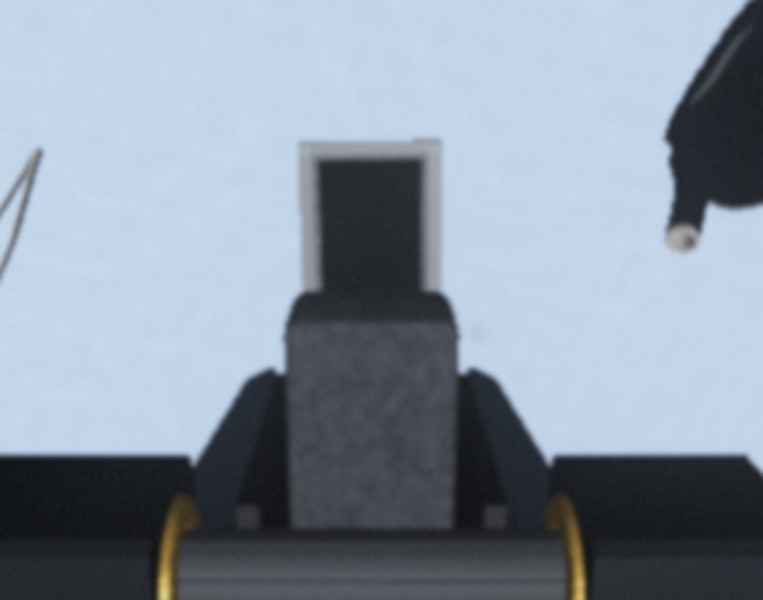

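```bash
python3 - <<'E'
from h import *
d=load('w4'); f=lambda L:np.array(L)/2.726+[140,100]
E=w(d,f([(300,142),(441,140)]),10)[:,:2]; u=E[1]-E[0]; print(E,np.hypot(*u),np.degrees(np.arctan2(u[1],u[0])))
S=w(d,f([(302,290),(300,160)]),10)[:,:2]; v=S[1]-S[0]; S2=w(d,f([(441,290),(441,160)]),10)[:,:2]; v2=S2[1]-S2[0]
print([np.degrees(np.arctan2(x[1],x[0])) for x in(v,v2)])
th=np.radians(12.5); n=np.array([-np.sin(th),np.cos(th)])
print('centre',E.mean(0)-47*n)
B=w(d,f([(320,159),(422,159)]),6)[:,:2]; print('floor edge centre',B.mean(0)-40*n)
a=w(d,f([(290,322),(455,322)]),216)[:,:2]; t=np.array([633.6,-313.1]); R=np.array([[np.cos(th),np.sin(th)],[-np.sin(th),np.cos(th)]])
print('abr far edge in tool axes',(a-t)@R.T, (w(d,f([(305,293),(440,293)]),192)[:,:2]-t)@R.T)
E
```

```text
[[ 595.67706619 -274.16865992]
 [ 652.11394059 -261.32226805]] 57.88048528084162 12.823407123706074
[np.float64(101.58836359679208), np.float64(103.33619449336429)]
centre [ 634.06816524 -313.63137632]
floor edge centre [ 634.39296522 -314.39801342]
abr far edge in tool axes [[-14.63154593  33.50015923]
 [ 16.00840389  33.2461337 ]] [[-13.63238534  32.40044068]
 [ 15.08171211  32.16209819]]
```

send_rows([
  [0,-0.003,-0.02],
  [0,-0.003,-0.05],
  [0,-0.003,-0.085],
  [0,-0.003,-0.12],
  [0,-0.003,-0.145],
  [0,-0.003,-0.16],
  [0,-0.003,-0.17],
  [0,-0.003,-0.17],
], grip=[-1,-1,-1,-1,-1,-1,-1,-1], yaw=[0.5,0.5,0.5,0.5,0.5,0.5,0.5,0.5])

```text
time_s: 11.02
ee_pos: [632.1, -311.2, 28.1]
ee_rot: [-179.8, -0.2, 102.7]
force: [-0.8, 0.4, -0.7]
gripper_width: 33.8
gripper_force: 25.0
```

send_rows([
  [0,0,-0.003],
  [0,0,-0.006],
  [0,0,-0.009],
  [0,0,-0.012],
  [0,0,-0.014],
  [0,0,-0.016],
  [0,0,-0.017],
  [0,0,-0.017],
], grip=[-1,-1,-1,-1,-1,-1,-1,-1], yaw=[0,0,0,0,0,0,0,0])

```text
time_s: 11.68
ee_pos: [633.7, -313.7, 13.2]
ee_rot: [180.0, 0.0, 102.7]
force: [-0.8, 0.3, -0.1]
gripper_width: 33.8
gripper_force: 25.0
```

send_rows([
  [0,0,0],
  [0,0,0],
  [0,0,0],
  [0,0,0],
  [0,0,0.01],
  [0,0,0.03],
  [0,0,0.06],
  [0,0,0.09],
], grip=[0,0.1,0.2,0.2,0.2,0.2,0.2,0.2], yaw=[0,0,0,0,0,0,0,0])

```text
time_s: 12.35
ee_pos: [633.1, -313.4, 103.8]
ee_rot: [-179.9, -0.1, 102.7]
force: [1.2, 0.0, 0.1]
gripper_width: 54.8
gripper_force: 0.0
```

send_rows([
  [0,0.005,0.04],
  [-0.01,0.02,0.08],
  [-0.02,0.05,0.12],
  [-0.03,0.08,0.15],
  [-0.04,0.11,0.16],
  [-0.05,0.14,0.16],
  [-0.06,0.17,0.16],
  [-0.075,0.2,0.16],
], grip=[0.2,0.2,0.6,1,1,1,1,1], yaw=[-1,-2,-4,-6,-8,-10,-12,-12])

```text
time_s: 13.02
ee_pos: [558.5, -112.1, 264.5]
ee_rot: [179.8, 0.0, 90.6]
force: [1.4, -0.2, 0.4]
gripper_width: 90.3
gripper_force: 0.0
```

send_rows([
  [-0.015,0.03,0],
  [-0.03,0.06,0],
  [-0.045,0.09,0],
  [-0.06,0.12,0],
  [-0.07,0.15,0],
  [-0.08,0.18,0],
  [-0.088,0.2,0],
  [-0.088,0.2,0],
], grip=[1,1,1,1,1,1,1,1], yaw=[0,0,0,0,0,0,0,0])

```text
time_s: 13.68
ee_pos: [469.0, 89.5, 264.1]
ee_rot: [180.0, -0.1, 90.9]
force: [0.3, -0.9, -0.3]
gripper_width: 91.1
gripper_force: 0.0
```

```bash
python3 - <<'E'
from h import *
s=env.state(); print(s['time_s'],s['ee_pos'].round(1),s['ee_rot'].round(1))
grab('wrist','w5');grab('top','top5'); grab('scene','scene5')
a=cv2.resize(cv2.imread('pics/w5.png')[120:280,170:370],(500,400),interpolation=cv2.INTER_CUBIC)
b=cv2.resize(cv2.imread('pics/scene5.png')[190:310,180:480],(800,200*0+320))[:200*0+320]
o=np.zeros((600,800,3),np.uint8); o[:400,:500]=a; o[:200,500:]=cv2.resize(cv2.imread('pics/scene5.png')[190:310,280:460],(300,200),interpolation=cv2.INTER_CUBIC)
o[400:]=cv2.resize(cv2.imread('pics/top5.png')[145:210,270:430],(800,325))[:200]
cv2.imwrite('pics/m5.png',o)
E
```

```text
13.6833 [469.   89.5 264.1] [ 1.80e+02 -1.00e-01  9.09e+01]
```

View pics/m5.png

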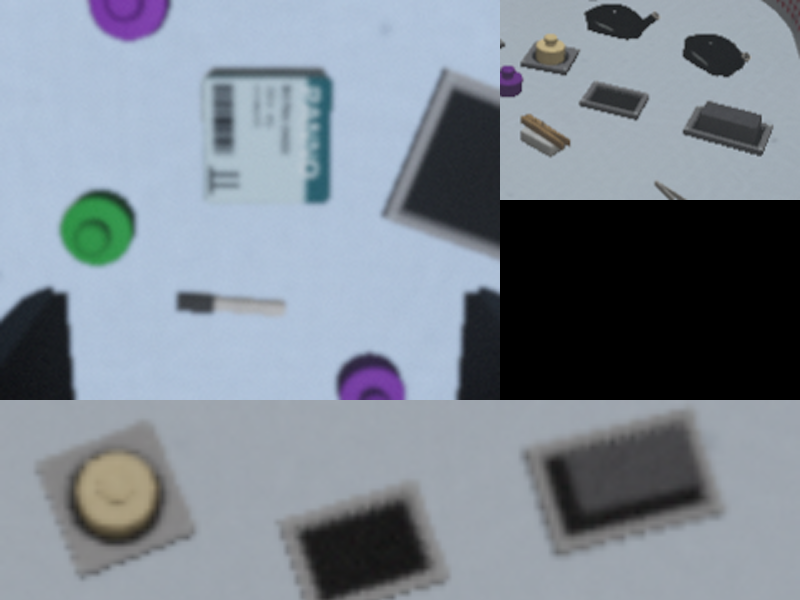

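Wrist crop: the carton top spans (204,78)–(330,202) and the green look-alike is at (97,228). The other views show the weight and abrasive seated in their nests.

```bash
python3 - <<'E'
from h import *
d=load('w5'); f=lambda L:np.array(L)/2.5+[170,120]
P=w(d,f([(205,78),(330,78),(329,203),(203,201)]),58)[:,:2]; print(P.round(1),P.mean(0))
for i in range(4):
  x=P[(i+1)%4]-P[i]; print(np.hypot(*x).round(1),np.degrees(np.arctan2(x[1],x[0])).round(1))
print('green',w(d,f([(97,228)]),24), 'nest corners',w(d,f([(447,70),(385,213)]),10))
n=w(d,f([(447,70),(385,213)]),10)[:,:2]; v=n[1]-n[0]; a=np.arctan2(v[1],v[0]); print(np.degrees(a),np.hypot(*v)); print('nest c',n.mean(0)+44*np.array([-np.sin(a),np.cos(a)]))
E
```

```text
[[440.4 134.7]
 [499.  135.6]
 [500.8  75.2]
 [439.1  75.3]] [469.82306715 105.21846072]
58.6 0.9
60.4 -88.3
61.7 179.9
59.4 88.7
green [[379.25549199  50.80511659  24.        ]] nest corners [[564.5744221  136.36946611  10.        ]
 [536.35876695  57.83381092  10.        ]]
-109.76193766770494 83.45041840791826
nest c [591.87524045  82.22467504]
```

send_rows([
  [-0.001,0.019,-0.02],
  [-0.001,0.019,-0.05],
  [-0.001,0.019,-0.085],
  [-0.001,0.019,-0.125],
  [-0.001,0.019,-0.165],
  [-0.001,0.019,-0.2],
  [-0.001,0.019,-0.225],
  [-0.001,0.019,-0.238],
], grip=[1,1,1,1,1,1,1,1], yaw=[0,0,0,0,0,0,0,0])

```text
time_s: 14.5
ee_pos: [468.1, 103.6, 21.8]
ee_rot: [-179.7, 0.1, 90.5]
force: [0.2, 0.4, 0.9]
gripper_width: 91.3
gripper_force: 0.0
```

send_rows([
  [0,0,-0.004],
  [0,0,-0.008],
  [0,0,-0.01],
  [0,0,-0.01],
  [0,0,-0.01],
  [0,0,-0.01],
  [0,0,-0.01],
  [0,0,-0.01],
], grip=[0.9,0.7,0.5,0.3,0.1,0.1,0.1,0.1], yaw=[0,0,0,0,0,0,0,0], grip_force=15)

```text
time_s: 15.17
ee_pos: [470.4, 105.4, 15.9]
ee_rot: [179.9, -0.0, 90.7]
force: [1.1, -1.1, 5.3]
gripper_width: 62.0
gripper_force: 15.0
```

send_rows([
  [0,0,0],
  [0,0,0],
  [0,0,0.008],
  [0,0,0.025],
  [0,0,0.05],
  [0,0,0.08],
  [0,0,0.11],
  [0,0,0.12],
], grip=[-0.2,-0.2,-0.2,-0.2,-0.2,-0.2,-0.2,-0.2], yaw=[0,0,0,0,0,0,0,0], grip_force=20)

```text
time_s: 15.83
ee_pos: [471.5, 106.0, 139.3]
ee_rot: [179.6, -0.1, 90.7]
force: [0.8, -1.3, -0.4]
gripper_width: 62.3
gripper_force: 20.0
```

send_rows([
  [0.02,-0.003,0.02],
  [0.04,-0.007,0.04],
  [0.065,-0.012,0.05],
  [0.09,-0.017,0.05],
  [0.11,-0.021,0.05],
  [0.122,-0.023,0.05],
  [0.122,-0.023,0.05],
  [0.122,-0.023,0.05],
], grip=[-0.2,-0.2,-0.2,-0.2,-0.2,-0.2,-0.2,-0.2], yaw=[-3,-6,-10,-14,-17,-20,-20,-20])

```text
time_s: 16.5
ee_pos: [590.9, 82.4, 184.5]
ee_rot: [-179.9, 0.0, 70.7]
force: [0.0, -0.4, -1.4]
gripper_width: 61.7
gripper_force: 20.0
```

```bash
python3 - <<'E'
from h import *
s=env.state(); print(s['time_s'],s['ee_pos'].round(1),s['ee_rot'].round(1),s['gripper_width'])
d=grab('wrist','w6')
im=cv2.imread('pics/w6.png')
# overlay predicted nest corners & carton
th=np.radians(-19.8);c,s_=np.cos(th),np.sin(th)
q=np.array([(-44,44),(44,44),(44,-44),(-44,-44)])@np.array([[c,s_],[-s_,c]])+[591.9,82.2]
p=px(d,np.c_[q,[10]*4]); print(p)
cv2.imwrite('pics/m6.png',cv2.resize(im[100:320,130:410],(763,600),interpolation=cv2.INTER_CUBIC))
E
```

```text
16.5 [590.9  82.4 184.5] [-179.9    0.    70.7] 61.685600374807116
[[236.82532463 154.66648607]
 [318.56914688 155.44454805]
 [314.9629554  232.36722671]
 [238.78768759 231.66300475]]
```

View pics/m6.png

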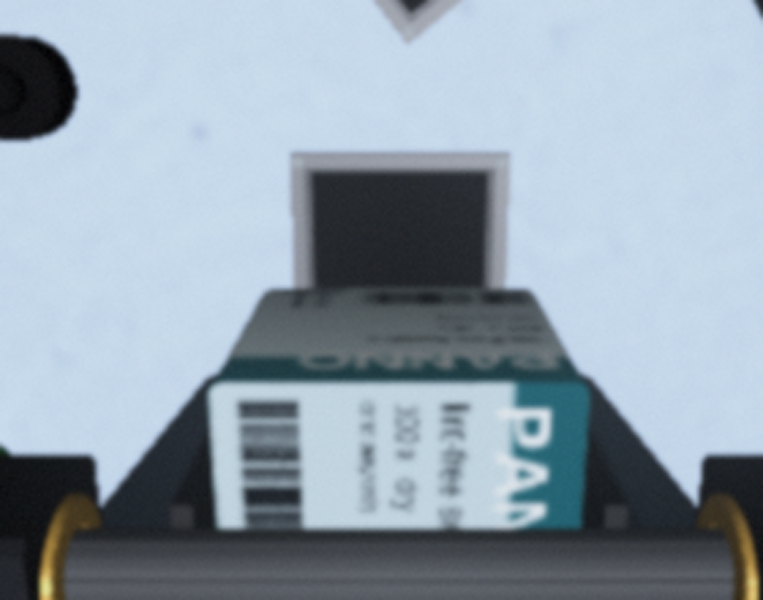

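```bash
python3 - <<'E'
from h import *
d=load('w6'); f=lambda L:np.array(L)/2.726+[130,100]
th=np.radians(-19.5); R=np.array([[np.cos(th),np.sin(th)],[-np.sin(th),np.cos(th)]]); t=np.array([590.9,82.4])
for L,z in(([(291,154),(510,153)],10),([(310,170),(490,170)],6),([(263,291),(533,291)],169.5),([(211,381),(589,381)],227.5)):
    print(z,((w(d,f(L),z)[:,:2]-t)@R.T).round(1).tolist())
E
```

```text
10 [[-42.9, 42.4], [43.7, 43.2]]
6 [[-35.9, 35.6], [36.4, 35.9]]
169.5 [[-30.3, 30.3], [29.7, 30.6]]
227.5 [[-29.6, 31.7], [29.8, 31.9]]
```

send_rows([
  [-0.001,-0.001,-0.02],
  [-0.001,-0.001,-0.05],
  [-0.001,-0.001,-0.08],
  [-0.001,-0.001,-0.11],
  [-0.001,-0.001,-0.13],
  [-0.001,-0.001,-0.142],
  [-0.001,-0.001,-0.148],
  [-0.001,-0.001,-0.148],
], grip=[-0.2,-0.2,-0.2,-0.2,-0.2,-0.2,-0.2,-0.2], yaw=[0.5,0.5,0.5,0.5,0.5,0.5,0.5,0.5])

```text
time_s: 17.22
ee_pos: [588.8, 81.6, 36.0]
ee_rot: [-179.8, 0.1, 71.2]
force: [0.4, 0.1, -0.9]
gripper_width: 61.6
gripper_force: 20.0
```

send_rows([
  [0,0,-0.003],
  [0,0,-0.006],
  [0,0,-0.009],
  [0,0,-0.012],
  [0,0,-0.014],
  [0,0,-0.015],
  [0,0,-0.015],
  [0,0,-0.015],
], grip=[-0.2,-0.2,-0.2,-0.2,-0.2,-0.2,-0.2,-0.2], yaw=[0,0,0,0,0,0,0,0])

```text
time_s: 17.88
ee_pos: [590.7, 81.4, 22.0]
ee_rot: [180.0, -0.0, 71.2]
force: [1.4, 0.0, -1.4]
gripper_width: 62.1
gripper_force: 20.0
```

send_rows([
  [0,0,0],
  [0,0,0],
  [0,0,0],
  [0,0,0.003],
  [0,0,0.02],
  [0,0,0.05],
  [0,0,0.085],
  [0,0,0.12],
], grip=[0.5,0.7,0.7,0.7,0.7,0.7,0.7,0.7], yaw=[0,0,0,0,0,0,0,0])

```text
time_s: 18.55
ee_pos: [590.1, 81.3, 143.1]
ee_rot: [-179.9, 0.0, 71.2]
force: [-0.9, -0.9, -0.5]
gripper_width: 77.6
gripper_force: 0.0
```

send_rows([
  [-0.005,-0.01,0.03],
  [-0.02,-0.04,0.05],
  [-0.035,-0.07,0.05],
  [-0.05,-0.1,0.05],
  [-0.07,-0.13,0.05],
  [-0.09,-0.16,0.05],
  [-0.11,-0.19,0.05],
  [-0.12,-0.22,0.05],
], grip=[0.7,0.7,0.7,0.7,0.7,0.7,0.7,0.7], yaw=[3,6,9,12,15,19,19,19])

```text
time_s: 19.22
ee_pos: [468.1, -139.5, 192.4]
ee_rot: [-180.0, -0.0, 90.2]
force: [0.5, -0.5, 0.8]
gripper_width: 77.1
gripper_force: 0.0
```

send_rows([
  [-0.004,-0.015,0],
  [-0.008,-0.026,0],
  [-0.008,-0.026,0],
  [-0.008,-0.026,0],
  [-0.008,-0.026,0],
], grip=[0.7,0.7,0.7,0.7,0.7], yaw=[0,0,0,0,0])

```text
time_s: 19.63
ee_pos: [463.0, -163.8, 192.0]
ee_rot: [180.0, -0.0, 90.2]
force: [-0.2, 0.4, 0.9]
gripper_width: 77.8
gripper_force: 0.0
```

```bash
python3 - <<'E'
from h import *
s=env.state(); print(s['time_s'],s['ee_pos'].round(1),s['ee_rot'].round(1))
grab('wrist','w7')
d=grab('scene','scene7'); im=cv2.imread('pics/w7.png')
p=px(d,[(591,82,30)])[0].astype(int); print(p)
pp=px(load('w7'),[(460,-160,20)])[0].astype(int); print(pp)
a=cv2.resize(im[pp[1]-50:pp[1]+50,pp[0]-62:pp[0]+63],(500,400),interpolation=cv2.INTER_CUBIC)
b=cv2.resize(cv2.imread('pics/scene7.png')[p[1]-50:p[1]+50,p[0]-37:p[0]+38],(300,400),interpolation=cv2.INTER_CUBIC)
cv2.imwrite('pics/m7.png',np.hstack([a,b]))
E
```

```text
19.6333 [ 463.  -163.8  192. ] [180.   -0.   90.2]
[256 203]
[273 192]
```

View pics/m7.png

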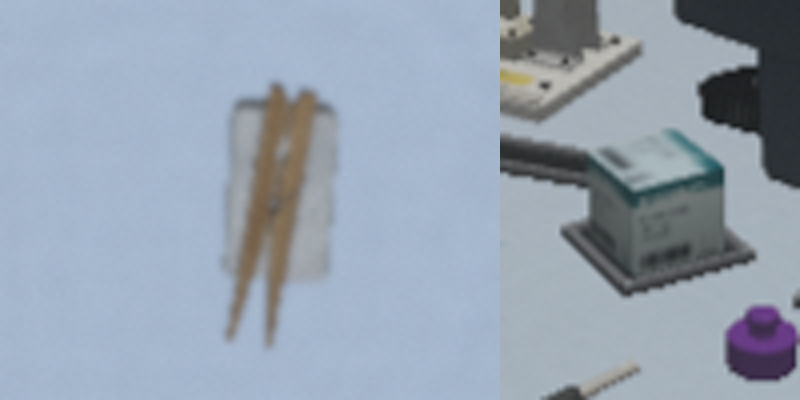

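Crop: the bar runs from (294,88) to (250,345) and tapers with the view. The rubber's corners are (235,103), (337,108), (328,279) and (222,272). The carton is seated in its nest.

```bash
python3 - <<'E'
from h import *
d=load('w7'); f=lambda L:np.array(L)/4.+[211,142]
for n,L,z in(('bar',[(270,84),(316,92),(274,348),(226,342)],30),('rub',[(235,108),(337,114),(328,281),(222,274)],18)):
    P=w(d,f(L),z)[:,:2]; print(n,P.round(1).tolist(),P.mean(0))
    for i in range(4):
        x=P[(i+1)%4]-P[i]; print(np.hypot(*x).round(1),np.degrees(np.arctan2(x[1],x[0])).round(1))
E
```

```text
bar [[465.6, -126.3], [477.6, -128.3], [467.1, -199.3], [453.8, -197.6]] [ 466.01645399 -162.87082007]
12.2 -9.6
71.7 -98.4
13.4 172.7
72.2 80.6
rub [[456.2, -134.4], [484.0, -136.0], [482.4, -183.4], [452.4, -181.4]] [ 468.74936174 -158.79904731]
27.8 -3.2
47.4 -91.9
30.0 176.3
47.1 85.4
```

send_rows([
  [0.003,0.002,-0.02],
  [0.003,0.002,-0.05],
  [0.003,0.002,-0.08],
  [0.003,0.002,-0.11],
  [0.003,0.002,-0.135],
  [0.003,0.002,-0.15],
  [0.003,0.002,-0.158],
  [0.003,0.002,-0.158],
], grip=[0.2,0.2,0.2,0.1,0,0,0,0], yaw=[-3,-6,-9,-9,-9,-9,-9,-9])

```text
time_s: 20.4
ee_pos: [464.9, -161.5, 32.4]
ee_rot: [-179.8, -0.0, 81.2]
force: [0.9, -0.5, -0.6]
gripper_width: 45.9
gripper_force: 0.0
```

send_rows([
  [0,0,-0.004],
  [0,0,-0.008],
  [0,0,-0.011],
  [0,0,-0.011],
  [0,0,-0.011],
  [0,0,-0.011],
  [0,0,-0.011],
  [0,0,-0.011],
], grip=[0,0,0,-0.3,-0.5,-0.7,-0.8,-0.9], yaw=[0,0,0,0,0,0,0,0], grip_force=12)

```text
time_s: 21.07
ee_pos: [465.7, -162.7, 23.2]
ee_rot: [180.0, 0.0, 81.2]
force: [0.2, 0.3, 0.3]
gripper_width: 15.1
gripper_force: 0.3
```

send_rows([
  [0,0,0],
  [0,0,0],
  [0,0,0],
  [0,0,0.004],
  [0,0,0.02],
  [0,0,0.05],
  [0,0,0.08],
  [0,0,0.11],
], grip=[-1,-1,-1,-1,-1,-1,-1,-1], yaw=[0,0,0,0,0,0,0,0], grip_force=20)

```text
time_s: 21.73
ee_pos: [465.1, -162.4, 134.1]
ee_rot: [-179.9, -0.0, 81.2]
force: [0.8, 0.7, -0.1]
gripper_width: 14.6
gripper_force: 20.0
```

send_rows([
  [0.005,0.01,0.03],
  [0.015,0.03,0.055],
  [0.027,0.06,0.067],
  [0.04,0.09,0.067],
  [0.053,0.12,0.067],
  [0.066,0.15,0.067],
  [0.08,0.18,0.067],
  [0.094,0.21,0.067],
], grip=[-1,-1,-1,-1,-1,-1,-1,-1], yaw=[3,6,9,12,15,18,21,24])

```text
time_s: 22.4
ee_pos: [559.7, 49.0, 200.1]
ee_rot: [-180.0, 0.0, 105.3]
force: [-0.1, 0.4, -0.2]
gripper_width: 14.9
gripper_force: 20.0
```

send_rows([
  [0.013,0.03,0],
  [0.026,0.06,0],
  [0.038,0.09,0],
  [0.05,0.12,0],
  [0.058,0.145,0],
  [0.064,0.16,0],
  [0.065,0.166,0],
  [0.065,0.166,0],
], grip=[-1,-1,-1,-1,-1,-1,-1,-1], yaw=[2,3.5,3.5,3.5,3.5,3.5,3.5,3.5])

```text
time_s: 23.07
ee_pos: [624.4, 214.5, 199.4]
ee_rot: [-179.9, -0.0, 108.8]
force: [0.3, -0.3, 0.2]
gripper_width: 14.7
gripper_force: 20.0
```

```bash
python3 - <<'E'
from h import *
s=env.state(); print(s['time_s'],s['ee_pos'].round(1),s['ee_rot'].round(1),s['gripper_width'])
grab('wrist','w8')
im=cv2.imread('pics/w8.png')
cv2.imwrite('pics/m8.png',cv2.resize(im[120:300,160:400],(800,600),interpolation=cv2.INTER_CUBIC))
E
```

```text
23.0667 [624.4 214.5 199.4] [-179.9   -0.   108.8] 14.672681972483065
```

View pics/m8.png

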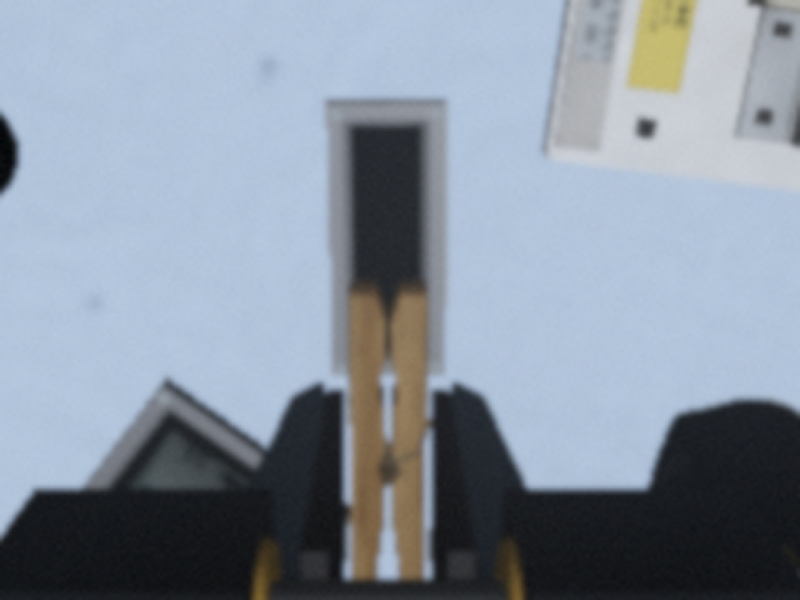

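The crop shows the bar gripped straight, far end at (388,290). The nest's outline is (327,101), (447,100), (441,371) and (333,371).

```bash
python3 - <<'E'
from h import *
d=load('w8'); f=lambda L:np.array(L)/3.3333+[160,120]
th=np.radians(18.8); R=np.array([[np.cos(th),np.sin(th)],[-np.sin(th),np.cos(th)]]); t=np.array([624.4,214.5])
for L,z in(([(327,101),(447,100),(441,371),(333,371)],10),([(349,291),(427,290),(352,500),(424,500)],206.4)):
    print(z,((w(d,f(L),z)[:,:2]-t)@R.T).round(1).tolist())
E
```

```text
10 [[-20.0, 48.0], [20.3, 48.3], [19.6, -48.2], [-19.4, -48.2]]
206.4 [[-5.9, 36.3], [6.6, 36.5], [-5.8, -0.6], [6.5, -0.6]]
```

send_rows([
  [0,0.001,-0.02],
  [0,0.001,-0.05],
  [0,0.001,-0.085],
  [0,0.001,-0.12],
  [0,0.001,-0.145],
  [0,0.001,-0.16],
  [0,0.001,-0.168],
  [0,0.001,-0.168],
], grip=[-1,-1,-1,-1,-1,-1,-1,-1], yaw=[0,0,0,0,0,0,0,0])

```text
time_s: 23.78
ee_pos: [623.2, 212.6, 30.4]
ee_rot: [-179.8, 0.0, 108.6]
force: [-0.0, -1.1, -0.3]
gripper_width: 14.5
gripper_force: 20.0
```

send_rows([
  [0,0,-0.004],
  [0,0,-0.008],
  [0,0,-0.012],
  [0,0,-0.015],
  [0,0,-0.018],
  [0,0,-0.02],
  [0,0,-0.02],
  [0,0,-0.02],
], grip=[-1,-1,-1,-1,-1,-1,-1,-1], yaw=[0,0,0,0,0,0,0,0])

```text
time_s: 24.45
ee_pos: [624.6, 214.4, 11.9]
ee_rot: [180.0, 0.0, 108.7]
force: [0.4, 0.2, -0.3]
gripper_width: 14.9
gripper_force: 20.0
```

send_rows([
  [0,0,0],
  [0,0,0],
  [0,0,0],
  [0,0,0],
  [0,0,0.01],
  [0,0,0.03],
  [0,0,0.06],
  [0,0,0.09],
], grip=[-0.5,-0.4,-0.3,-0.3,-0.3,-0.3,-0.3,-0.3], yaw=[0,0,0,0,0,0,0,0])

```text
time_s: 25.12
ee_pos: [624.0, 214.2, 103.0]
ee_rot: [-179.9, -0.0, 108.7]
force: [0.6, -0.2, 0.2]
gripper_width: 31.8
gripper_force: 0.0
```

send_rows([
  [-0.005,-0.01,0.03],
  [-0.015,-0.03,0.06],
  [-0.027,-0.06,0.09],
  [-0.04,-0.09,0.09],
  [-0.053,-0.12,0.09],
  [-0.066,-0.15,0.09],
  [-0.08,-0.18,0.09],
  [-0.094,-0.21,0.09],
], grip=[-0.3,-0.3,-0.3,0,0.2,0.2,0.2,0.2], yaw=[-3,-6,-9,-12,-15,-18,-21,-22])

```text
time_s: 25.78
ee_pos: [529.8, 3.1, 193.0]
ee_rot: [179.9, 0.0, 86.6]
force: [1.1, -1.1, -1.2]
gripper_width: 54.3
gripper_force: 0.0
```

send_rows([
  [-0.013,-0.03,0],
  [-0.026,-0.06,0],
  [-0.038,-0.09,0],
  [-0.05,-0.12,0],
  [-0.058,-0.145,0],
  [-0.062,-0.16,0],
  [-0.062,-0.164,0],
  [-0.062,-0.164,0],
], grip=[0.2,0.2,0.2,0.2,0.2,0.2,0.2,0.2], yaw=[0,0,0,0,0,0,0,0])

```text
time_s: 26.45
ee_pos: [468.7, -160.4, 192.7]
ee_rot: [179.9, 0.0, 86.5]
force: [0.2, 0.4, 0.5]
gripper_width: 54.8
gripper_force: 0.0
```

```bash
python3 - <<'E'
from h import *
s=env.state(); print(s['time_s'],s['ee_pos'].round(1),s['ee_rot'].round(1))
grab('wrist','w9')
d=grab('top','top9'); im=cv2.imread('pics/w9.png')
pp=px(load('w9'),[(468,-160,18)])[0].astype(int); print(pp)
a=cv2.resize(im[pp[1]-50:pp[1]+50,pp[0]-50:pp[0]+50],(400,400),interpolation=cv2.INTER_CUBIC)
b=cv2.resize(cv2.imread('pics/top9.png')[145:205,170:270],(400,240),interpolation=cv2.INTER_CUBIC)
b=cv2.copyMakeBorder(b,0,160,0,0,cv2.BORDER_CONSTANT)
cv2.imwrite('pics/m9.png',np.hstack([a,b]))
E
```

```text
26.45 [ 468.7 -160.4  192.7] [179.9   0.   86.5]
[275 194]
```

View pics/m9.png

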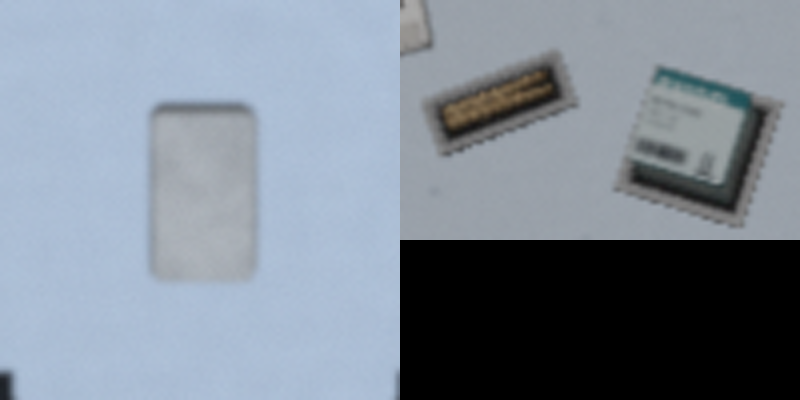

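Crop: the rubber is alone, centred at (204,196) and square to the tool. The bar and carton are seated in their nests. The tool already stands over the rubber, so I descend.

send_rows([
  [0,0,-0.02],
  [0,0,-0.05],
  [0,0,-0.085],
  [0,0,-0.12],
  [0,0,-0.145],
  [0,0,-0.16],
  [0,0,-0.168],
  [0,0,-0.168],
], grip=[0.2,0.2,0.2,0.2,0.2,0.2,0.2,0.2], yaw=[0,0,0,0,0,0,0,0])

```text
time_s: 27.22
ee_pos: [468.0, -158.2, 22.6]
ee_rot: [-179.8, -0.1, 86.7]
force: [-0.2, -1.0, 0.5]
gripper_width: 54.6
gripper_force: 0.0
```

send_rows([
  [0,0,-0.006],
  [0,0,-0.012],
  [0,0,-0.016],
  [0,0,-0.018],
  [0,0,-0.018],
  [0,0,-0.018],
  [0,0,-0.018],
  [0,0,-0.018],
], grip=[0.2,0.2,0.2,0,-0.2,-0.4,-0.5,-0.5], yaw=[0,0,0,0,0,0,0,0], grip_force=10)

```text
time_s: 27.88
ee_pos: [468.8, -159.8, 6.3]
ee_rot: [180.0, 0.0, 86.6]
force: [0.2, -0.5, 0.4]
gripper_width: 29.9
gripper_force: 10.0
```

send_rows([
  [0,0,0],
  [0,0,0],
  [0,0,0],
  [0,0,0.004],
  [0,0,0.02],
  [0,0,0.05],
  [0,0,0.08],
  [0,0,0.11],
], grip=[-0.7,-0.7,-0.7,-0.7,-0.7,-0.7,-0.7,-0.7], yaw=[0,0,0,0,0,0,0,0], grip_force=15)

```text
time_s: 28.55
ee_pos: [468.0, -159.4, 117.0]
ee_rot: [-179.9, -0.0, 86.7]
force: [0.5, -0.9, -0.6]
gripper_width: 29.7
gripper_force: 15.0
```

send_rows([
  [0.01,-0.002,0.03],
  [0.03,-0.004,0.06],
  [0.055,-0.007,0.084],
  [0.08,-0.01,0.084],
  [0.105,-0.012,0.084],
  [0.122,-0.014,0.084],
  [0.131,-0.014,0.084],
  [0.131,-0.014,0.084],
], grip=[-0.7,-0.7,-0.7,-0.7,-0.7,-0.7,-0.7,-0.7], yaw=[3,6,9,12,16,20,20,20])

```text
time_s: 29.22
ee_pos: [600.7, -173.5, 199.2]
ee_rot: [-180.0, -0.0, 106.6]
force: [-0.3, 0.3, -1.1]
gripper_width: 29.9
gripper_force: 15.0
```

```bash
python3 - <<'E'
from h import *
s=env.state(); print(s['time_s'],s['ee_pos'].round(1),s['ee_rot'].round(1),s['gripper_width'])
grab('wrist','w10')
im=cv2.imread('pics/w10.png')
cv2.imwrite('pics/m10.png',cv2.resize(im[120:300,160:400],(800,600),interpolation=cv2.INTER_CUBIC))
E
```

```text
29.2167 [ 600.7 -173.5  199.2] [-180.    -0.   106.6] 29.875003767497486
```

View pics/m10.png

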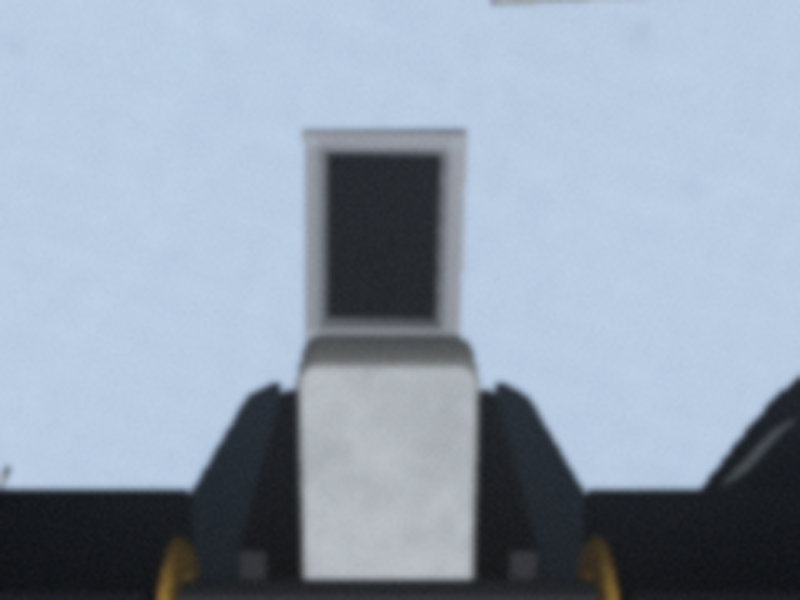

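The nest shows at (304,131)–(466,131), with near corners at about (307,333) and (460,333). The rubber's far top edge is at row 364, between x = 301 and x = 477.

```bash
python3 - <<'E'
from h import *
d=load('w10'); f=lambda L:np.array(L)/3.3333+[160,120]
th=np.radians(16.6); R=np.array([[np.cos(th),np.sin(th)],[-np.sin(th),np.cos(th)]]); t=np.array([600.7,-173.5])
for L,z in(([(304,131),(466,131),(460,333),(307,333)],10),([(327,154),(441,154),(437,318),(328,318)],6),([(301,364),(477,364)],211.2)):
    q=(w(d,f(L),z)[:,:2]-t)@R.T; m=q.mean(0); print(z,q.round(1).tolist(),m, 'world',m@R+t)
E
```

```text
10 [[-27.7, 38.1], [27.0, 38.1], [26.4, -33.6], [-28.2, -33.6]] [-0.62745047  2.23450808] world [ 599.46032708 -171.53787577]
6 [[-20.3, 29.7], [18.9, 29.7], [18.3, -29.2], [-20.9, -29.2]] [-0.98646225  0.25147508] world [ 599.68280745 -173.54082655]
211.2 [[-13.4, 25.7], [14.5, 25.7]] [ 0.51426091 25.70653997] world [ 593.84876841 -148.71792408]
```

send_rows([
  [0,0,-0.02],
  [0,0,-0.05],
  [0,0,-0.085],
  [0,0,-0.12],
  [0,0,-0.145],
  [0,0,-0.16],
  [0,0,-0.168],
  [0,0,-0.168],
], grip=[-0.7,-0.7,-0.7,-0.7,-0.7,-0.7,-0.7,-0.7], yaw=[0,0,0,0,0,0,0,0])

```text
time_s: 29.93
ee_pos: [597.4, -173.2, 30.4]
ee_rot: [-179.8, -0.1, 106.6]
force: [-0.2, -0.6, -0.2]
gripper_width: 29.7
gripper_force: 15.0
```

send_rows([
  [0,0,-0.004],
  [0,0,-0.008],
  [0,0,-0.012],
  [0,0,-0.015],
  [0,0,-0.018],
  [0,0,-0.0195],
  [0,0,-0.0195],
  [0,0,-0.0195],
], grip=[-0.7,-0.7,-0.7,-0.7,-0.7,-0.7,-0.7,-0.7], yaw=[0,0,0,0,0,0,0,0])

```text
time_s: 30.6
ee_pos: [599.7, -173.6, 12.5]
ee_rot: [180.0, 0.0, 106.7]
force: [-0.7, -0.7, 0.2]
gripper_width: 30.0
gripper_force: 15.0
```

send_rows([
  [0,0,0],
  [0,0,0],
  [0,0,0],
  [0,0,0],
  [0,0,0.01],
  [0,0,0.03],
  [0,0,0.06],
  [0,0,0.09],
], grip=[-0.2,-0.1,0,0,0,0,0,0], yaw=[0,0,0,0,0,0,0,0])

```text
time_s: 31.27
ee_pos: [599.0, -173.4, 103.5]
ee_rot: [-179.9, -0.1, 106.7]
force: [1.7, -0.3, -0.1]
gripper_width: 45.6
gripper_force: 0.0
```

send_rows([
  [0,0,0.03],
  [-0.02,0,0.06],
  [-0.05,0,0.09],
  [-0.08,0,0.12],
  [-0.11,0,0.13],
  [-0.14,0,0.13],
  [-0.17,0,0.13],
  [-0.19,0,0.13],
], grip=[0,0,0,0,0,0,0,0], yaw=[0,0,0,0,0,0,0,0])

```text
time_s: 31.93
ee_pos: [406.9, -173.2, 233.7]
ee_rot: [180.0, 0.0, 106.6]
force: [0.0, -0.3, 0.3]
gripper_width: 45.6
gripper_force: 0.0
```

```bash
python3 - <<'E'
from h import *
grab('top','top11');grab('scene','scene11')
a=cv2.resize(cv2.imread('pics/top11.png')[140:260,160:430],(800,356),interpolation=cv2.INTER_CUBIC)
b=cv2.resize(cv2.imread('pics/scene11.png')[170:300,190:460],(500,241),interpolation=cv2.INTER_CUBIC)
b=cv2.copyMakeBorder(b,0,0,0,300,cv2.BORDER_CONSTANT)
cv2.imwrite('pics/m11.png',np.vstack([a,b]))
E
```

```text
(no output)
```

View pics/m11.png

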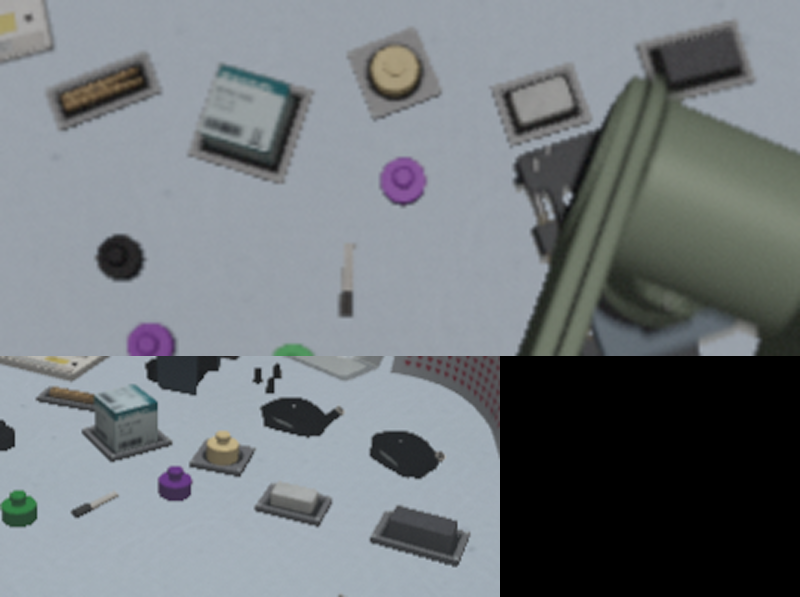

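All five pieces sit flat in their nests: bar (103,88), carton (250,115), weight (394,70), rubber (542,102), abrasive (697,58). The look-alikes are undisturbed and the gripper is clear, so I'm handing in.

```bash
python3 -c "
from workcell import env
print(env.job_done())"
```

```text
the job is handed in; nothing more can be done
None
```

All five pieces were taken off the piles from the top down and sit flat and upright in their matching nests; I handed the job in at about 32 s of the 112 s allowed, with the gripper clear, but saw no verdict.

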